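# Shut and bolt the returns chest

## Robot

A 6-joint arm with a two-finger parallel gripper is mounted at the origin on the work surface. World frame = base frame: x ahead of the robot, y to its left, z up, the work surface at z = 0. Lengths are in m, angles in degrees, forces in N, time in s.
With the tool pointing down it reaches from about 0.425 to 0.925 m from the base axis. Payload 12.5 kg.
Tool frame: the origin (TCP) lies midway between the tips of the shut fingers; the grasp point (between the pads) lies r.grasp_offset behind it (r.grasp_offset is the distance from the TCP to the grasp point, in m); z points along the fingers, y is the direction in which the jaws open and shut (so a half turn about z gives the same grasp; the last joint's range is limited). The gripper opens to 85 mm and grips with 20 to 120 N. Pads are 22 mm wide; open, the fingers measure 114 mm over their backs; the gripper's body (76 mm by 85 mm) begins 54 mm behind the grasp point. The pads swing forward as they close: fully open they stand 13 mm farther back than shut.
Start: joints at [-81.337, 28.126, 89.318, -0, 62.55, -6.05], TCP at [0.159, -0.605, 0.231] pointing down, gripper open.
Joint ranges: [-177.58, 177.58], [-47.91, 125.51], [2.72, 160], [-65.01, 245.01], [3.68, 167.84], [-153.87, 153.87]. Speed limits (degrees/s): [127.2, 127.2, 159.86, 180, 180, 180].

## Interface

Orientations are given as a 3x3 rotation matrix whose columns are the frame's x, y, z axes.
In Python, from workcell import r, get_image gives the robot as it stands. The module is installed in compiled form; this text tells all that it offers. Calls block until the motion is done:
- r.reach(position, orientation): joint-space move of the TCP to a pose.
- r.move_linear(position, ori=None, vel=0.15): straight line of the TCP; ori=None keeps the orientation; vel is the mean speed in m/s.
- r.movej(angles): joint-space move.
- r.let_go() and r.grab(effort=None): open the fingers fully, or close them until they stop; effort is the grip in N (None keeps the last).
- r.wait(seconds).
- r.inverse_kinematics(position, orientation): joint angles nearest the present ones, or None.
- r.observe(): the state.
- get_image(name): name is "side" or "top"; returns a dict with "frame" (480x640x3 uint8, blue, green, red), "intrinsics" (3x3 intrinsics, pixels), "rvec" (rotation vector, rad) and "tvec" (3), from world to camera coordinates, as OpenCV has them. Camera axes: x right, y down, z forward; pixel columns grow to the right and rows downward; lengths in m; the calibration is good to about 2 mm. A picture is of the moment at which its call begins. There is no depth.
A pose or a line that the arm cannot do raises r.MotionError and nothing moves.
- r.job_done(): hands the job in, once; it reports no verdict.
The state is a dict: "t": time; "joint_positions": joint angles; "qd": joint speeds; "effort": joint torques, N m; "ee_pos": TCP position; "eef_rot": TCP orientation; "wrist_force": force on the tool from outside, world axes, zero at the start; "moment": the same for the moment, N m; "gripper_width": finger opening in m.
Only numpy, scipy, OpenCV 4.12 (cv2) and the standard library are available. Lean on these libraries where they do the work, as an engineer would, in place of code of your own. Each camera call takes 0.05 s, during which the arm holds its last target. There are 200 camera calls.

## Task

Push the lid of the plywood returns chest fully shut, then bolt it: lift the handle of the barrel bolt out of its notch, slide the bolt away from you through the eye on the lid, and let the handle down fully into the other notch. Feel for the end of the slide and do not force the handle against the notched rail; leave everything standing around, on the chest too, where it is.

Things in the scene. Friction and masses are not known exactly. Their poses are not given: they have to be found in the camera images.
- chest: Plywood chest, 400 (x) x 360 (y) x 140 mm high, fixed to the bench, yaw up to 0.3 rad. Origin: centre of its underside; x points from its front (robot side) to its hinge side, y left, z up. Top at z 140: the front 165 mm (x -200 to -35) is a fixed deck with the barrel bolt, the rest is the hinged lid. The bolt's rod lies along x at y -30, its axis 24 mm above the deck (z 164).
- lid: The chest's hinged lid, 231 (x) x 360 (y) x 12 mm, about 0.6 kg. Origin: middle of its free front edge, at half thickness (chest x -33, z 134 when shut, the lid then flush with the deck); x points to the hinge at its far edge (chest x 198, z 134). Found 0.25 to 0.45 rad open. The hinge is stiff (1.1 N m): the lid stays where left and is pushed down with 1 to 4 N near its front edge until it seats.
- lid_front (a point): A point on the lid's upper face to push on, 35 mm behind its free front edge, at chest y 40, clear of the keeper (steel eye 12 mm long, 34 wide, 37 high, on the lid's front edge at chest y -30, with an 18 x 18 mm hole for the rod). The rod enters the eye only with the lid within about 3 mm of shut.
- bolt (a joint): Travel of the rod (12 mm round, tapered nose) along chest +x, m: about 0 with the handle in the rear notch (nearer the robot, where it starts), grows as the bolt is shot. The front notch lies between 0.049 and 0.067: its half of the rail is slotted and was set by hand, so its place must be felt or seen. It slides with about 3 N.
- bolt_turn (a joint): Turn of the handle and rod about the rod's axis, rad: 0 = handle fully down in a notch (stem then points to chest +y and rises 10 degrees), grows as it is lifted, ends at 0.62. It falls back by its own weight. The stem clears the lip between the notches above about 0.48; resting on the lip it reads about 0.46.
- handle: The bolt's handle: square steel stem 10 mm thick with a black plastic grip 16 mm thick, together 94 mm from the rod's axis to the rounded end. Origin on the rod's axis; its y axis runs out along the stem, its x along the rod (chest +x). The grip spans 46 to 94 mm from the axis. It moves with the bolt.
- grip (a point): Middle of the grip, on the handle's y axis 70 mm from the rod's axis; 36 mm above the deck with the handle down. Can be pinched from above along the rod's direction; the grip may turn between the fingers as the handle swings.
- rail: Upright notched steel rail beside the rod, two overlapping halves 20 to 27 mm to the +y side of the rod's axis. Origin on the deck, under the rod's axis, at the rear notch's middle (chest x -140). Along +x: end cheek 50 mm high, rear notch 14 mm wide, lip 33 to 35 high, front notch 14 wide (middle 49 to 67 on, not measured), end cheek 50 high that stops the handle. Bears at most 20 N.
- tape_roll: Roll of brown tape, 90 mm across, 48 mm high, standing on the deck's right side. Origin: centre of its underside. Leave it.
- knife: Closed grey utility knife, 135 x 19 x 13 mm, lying on the deck's left side. Origin: centre of its underside. Leave it.
- parcel_a: Brown carton 200 x 140 x 90 mm on the bench. Origin: centre of its underside. Leave it.
- parcel_b: Brown carton 150 x 110 x 70 mm on the bench. Origin: centre of its underside. Leave it.
- parcel_c: White flat carton 180 x 120 x 50 mm on the bench. Origin: centre of its underside. Leave it.
- scanner: Hand-held grey scanner with a black handle, 180 mm long, 51 mm high, on the bench. Origin near the middle of its underside. Leave it.

How it is judged:
By the outcome, as a careful person would: the job done as asked, in the order asked, and still so for the second after the job is handed in, with the robot touching nothing.
It also fails if it takes over 67 s, if anything falls off the work surface, if the arm or the gripper's body presses on something with over 40 N, if the wrist force passes 120 N, or if a joint passes its speed limit or range.

## Working session

There is one attempt and no reset: what is moved stays moved. The work goes in short steps, each a Python script; the robot and the scene stay as the last script left them, time stands still between calls to the robot, and variables do not carry over. Pictures are saved under pics/ and viewed, about 8 in all and at most 12, crops included, and the job is handed in when it is done.

```bash
mkdir -p pics
cat > h.py <<'E'
import numpy as np, cv2
from workcell import r, get_image
def cam(n):
    d=get_image(n);R=cv2.Rodrigues(np.array(d["rvec"],float))[0]
    return d["frame"],np.array(d["intrinsics"]),R,np.array(d["tvec"],float).ravel()
def proj(P,K,R,t):
    q=(np.atleast_2d(P)@R.T+t)@K.T; return q[:,:2]/q[:,2:]
def onz(uv,z,K,R,t):
    uv=np.atleast_2d(uv);d=np.c_[uv,np.ones(len(uv))]@np.linalg.inv(K).T@R; c=-R.T@t
    return c+d*((z-c[2])/d[:,2])[:,None]
E
python3 - <<'E'
from h import *
for n in("top","side"):
    f,K,R,t=cam(n);cv2.imwrite(f"pics/{n}0.png",f);print(n,K[0,0],-R.T@t,R[2])
o=r.observe();print(o["t"],o["gripper_width"],r.grasp_offset,o["eef_rot"],o["wrist_force"])
E
```

```text
top 491.676818479803 [0.29595576 0.01830285 1.52923871] [ 0.14864388 -0.0096774  -0.98884344]
side 445.61435875605787 [0.05014178 0.53908016 0.98088786] [ 0.3916816  -0.4769046  -0.78685928]
0.1 0.08514683862040745 0.0187 [[ 9.67200198e-01  2.54015270e-01 -1.36914519e-04]
 [ 2.54015270e-01 -9.67199629e-01  1.05808697e-03]
 [ 1.36346575e-04 -1.05816031e-03 -9.99999431e-01]] [ 0.60112053  0.2140222  -0.250801  ]
```

View pics/top0.png

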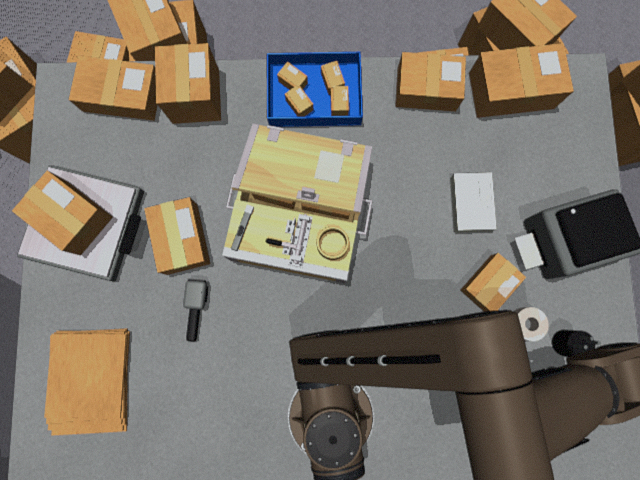

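View pics/side0.png

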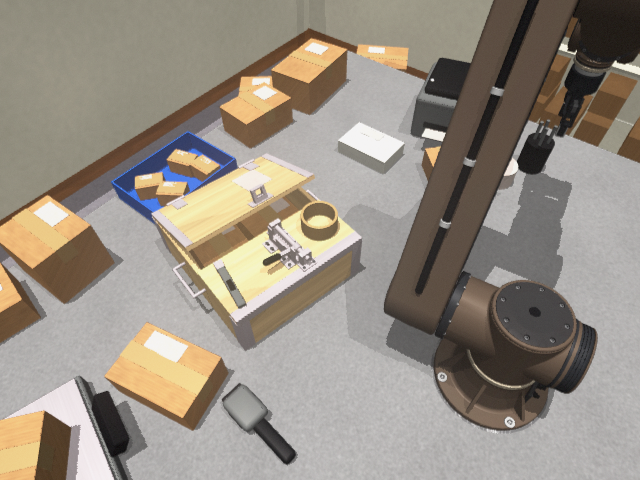

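The chest lies near (300,210) in the top view, with the rail and bolt at about (295,240). I need enlarged crops for the corner pixels.

Run:
```python
import cv2
a=cv2.imread("pics/top0.png")[115:290,210:385];b=cv2.imread("pics/side0.png")[145:345,140:370]
cv2.imwrite("pics/c1.png",cv2.resize(a[:, :],None,fx=3.4,fy=3.4,interpolation=2))
cv2.imwrite("pics/c2.png",cv2.resize(b,None,fx=3,fy=3,interpolation=2))
```

```text
(no output)
```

View pics/c1.png

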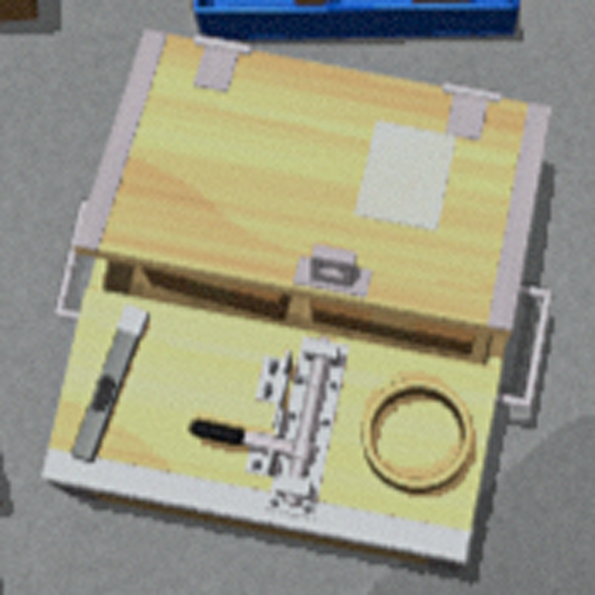

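View pics/c2.png

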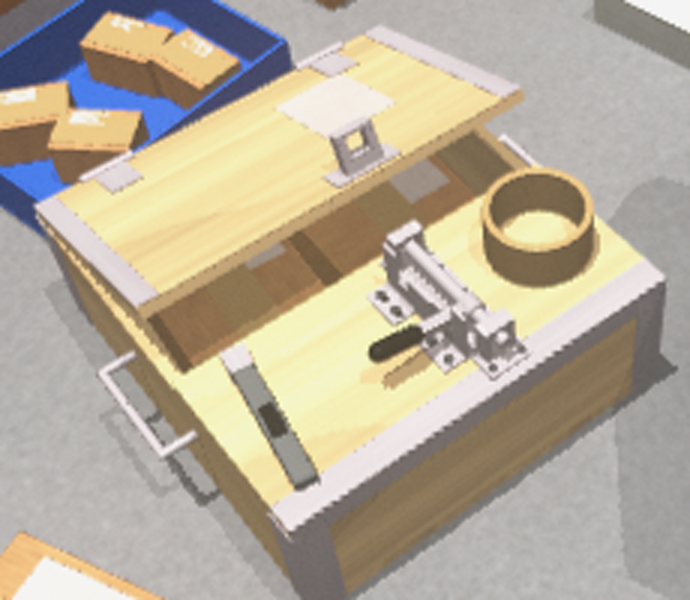

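Corner pixels (full-image): front-left top (222.6,255.6), side (236,321.7); front-right top (347,280.3), side (361,237.7). Black grip in the top crop runs from (190,430) to (243,437).

Run:
```python
from h import *
T=lambda *p:np.array(p,float)/3.4+[210,115]
S=lambda *p:np.array(p,float)/3+[140,145]
ct=cam("top")[1:];cs=cam("side")[1:]
a=onz([T(43,478),T(466,562)],.14,*ct);b=onz([S(286,530),S(664,278)],.14,*cs)
print(a,b,sep="\n")
for p in(a,b):
    d=p[0]-p[1];print("W",np.hypot(*d[:2]),"yaw",np.arctan2(-d[0],d[1]))
m=(a+b)/2;d=m[0]-m[1];yaw=np.arctan2(-d[0],d[1]);ex=np.array([np.cos(yaw),np.sin(yaw),0]);ey=np.array([-ex[1],ex[0],0])
o=m.mean(0)+.2*ex;o[2]=0;print("o",o,"yaw",yaw)
C=np.c_[ex,ey,[0,0,1]]
W=lambda P:o+np.atleast_2d(P)@C.T
tip=lambda w:(w-o)@C
# grip checks
print("grip top",tip(onz([T(217,433)],.176,*ct)),"side",tip(onz([S(395,343)],.176,*cs)))
print("roll top",tip(onz([T(419,433)],.188,*ct)),"knife",tip(onz([T(110,382)],.153,*ct)))
# lid front corners by triangulation
for u,v in(((78,248),(148,302)),((507,328),(523,93))):
    P1=ct[0]@np.c_[ct[1],ct[2]];P2=cs[0]@np.c_[cs[1],cs[2]]
    X=cv2.triangulatePoints(P1,P2,T(*u)[:,None],S(*v)[:,None])[:,0];X=X[:3]/X[3];print("lid",tip(X[None]))
np.savez("chest.npz",o=o,C=C,yaw=yaw)
for n,c in(("top",ct),("side",cs)):
    f=cv2.imread(f"pics/{n}0.png")
    P=W([[-.2,.18,.14],[-.2,-.18,.14],[-.035,-.18,.14],[-.035,.18,.14],[-.2,.18,0],[-.2,-.18,0],[-.14,.039,.176]])
    print(n,proj(P,*c).round(0).tolist())
```

```text
[[ 0.47153638  0.2982515   0.14      ]
 [ 0.39364628 -0.05326881  0.14      ]]
[[ 0.47461643  0.30073829  0.14      ]
 [ 0.39563472 -0.0493913   0.14      ]]
W 0.3600463833018556 yaw -0.2180574940911047
W 0.3589273468666112 yaw -0.22186502666778754
o [0.62903976 0.08044464 0.        ] yaw -0.2199582972859071
grip top [[-0.13996223  0.03918392  0.176     ]] side [[-0.13800093  0.04018342  0.176     ]]
roll top [[-0.1091796  -0.12290711  0.188     ]] knife [[-0.11256105  0.13879968  0.153     ]]
lid [[-0.02137805  0.17376084  0.21970937]]
lid [[-0.01609024 -0.17738027  0.21030318]]
top [[222.0, 255.0], [346.0, 280.0], [357.0, 224.0], [235.0, 199.0], [231.0, 261.0], [344.0, 283.0], [274.0, 242.0]]
side [[236.0, 322.0], [362.0, 237.0], [319.0, 199.0], [197.0, 272.0], [245.0, 350.0], [359.0, 270.0], [273.0, 260.0]]
```

```bash
cat >> h.py <<'E'
import os
if os.path.exists("chest.npz"):
    Z=np.load("chest.npz");o,C,yaw=Z["o"],Z["C"],Z["yaw"]
    ORI=np.c_[np.cross(C[:,0],[0,0,-1]),C[:,0],[0,0,-1]]
    W=lambda *p:o+C@np.array(p,float)
    def st():
        s=r.observe();return s["t"],C.T@(np.array(s["ee_pos"])-o),C.T@np.array(s["wrist_force"]),s["gripper_width"]
    def show(l=""):
        t,p,f,w=st();print(l,f"t{t:.2f}",(p*1e3).round(1),"F",f.round(1),f"w{w*1e3:.1f}")
E
python3 - <<'E'
from h import *
r.reach(W(.004,.04,.30),ORI); r.grab(20); show("above")
f0=st()[2]
for z in np.r_[.24,.225:.150:-.015,.150:.132:-.0015]:
    r.move_linear(W(.004,.04,z),vel=.08 if z>.151 else .03); t,p,f,w=st()
    d=f-f0
    print(f"{t:.2f} {z*1e3:.1f} {p[2]*1e3:.1f}",d.round(1))
    if d[2]>14: break
cv2.imwrite("pics/pushed_side.png",cam("side")[0])
E
```

```text
above t4.03 [  4.  40. 300.] F [-0.1  0.2  0.9] w-0.1
4.92 240.0 240.5 [ 0.3  0.1 -1. ]
5.26 225.0 224.7 [ 0.4 -0.5 -1.2]
5.59 210.0 209.7 [ 0.  -0.4 -1.7]
5.92 195.0 194.6 [-0.1 -0.3 -0.7]
6.26 180.0 179.6 [ 1.1 -0.3 -0.9]
6.59 165.0 164.4 [-0.4  0.1 -0.5]
7.24 150.0 149.9 [ 0.6  0.2 -1.1]
7.49 150.0 150.1 [ 0.4 -0.3 -0.5]
7.74 148.5 148.5 [ 0.5  0.1 -0.7]
7.99 147.0 146.9 [-0.3 -1.2 -0.6]
8.24 145.5 145.3 [ 1.4  0.2 -1. ]
8.49 144.0 143.8 [-0.4 -1.1 -1. ]
8.74 142.5 142.4 [ 0.3 -0.1 -1.1]
8.99 141.0 140.8 [ 0.6 -0.3 -1.2]
9.24 139.5 140.1 [-1.3 -2.2  4.5]
9.49 138.0 140.0 [-5.5 -1.3 16. ]
```

Run:
```python
from h import *
r.move_linear(W(.004,.04,.25),vel=.15)
show()
a=cam("side");s=cv2.resize(a[0][130:350,140:370],None,fx=2,fy=2,interpolation=2)
b=cam("top");q=cv2.resize(b[0][115:290,210:385],None,fx=2,fy=2,interpolation=2)
m=np.zeros((440,820,3),np.uint8);m[:,:460]=s;m[:350,460:810]=q;cv2.imwrite("pics/m1.png",m[:,:800])
```

```text
t10.44 [  3.7  39.9 248.9] F [ 0.3  0.9 -0.8] w-0.1
```

View pics/m1.png

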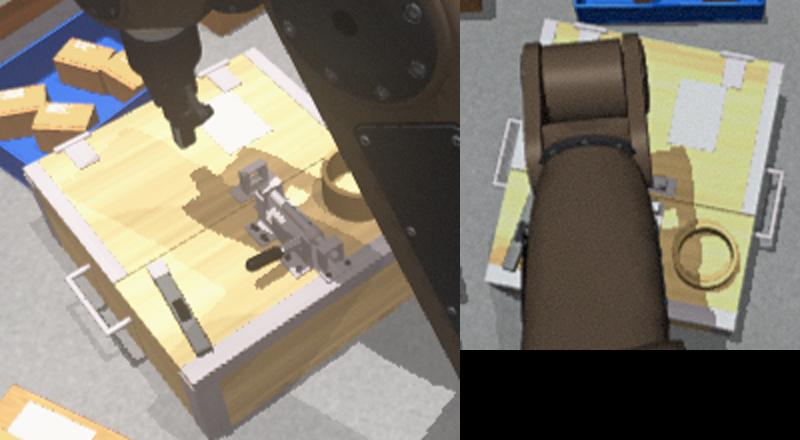

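The lid is shut flush with the deck, and the bolt is still in its rear notch, with its grip at about (265,258) in the left panel. Next I pinch the handle.

```bash
cat >> h.py <<'E'
GO=r.grasp_offset
def grip(x,turn,dz=0,vel=.05):
    a=np.radians(10)+turn
    r.move_linear(W(x,-.03+.07*np.cos(a),.164+.07*np.sin(a)-GO+dz),vel=vel)
E
python3 - <<'E'
from h import *
r.let_go(); 
r.reach(W(-.139,.039,.26),ORI)
grip(-.139,0,.05,.15); f0=st()[2]; grip(-.139,0,0,.08); show("down")
r.grab(20); show("grab"); print("f0",f0)
x=-.139
for i in range(4):
    fx=(st()[2]-f0)[0]
    if abs(fx)<3: break
    x+=np.sign(fx)*.0005; grip(x,0,0,.03); show("adj")
np.savez("f0.npz",f0=f0,x=x)
cv2.imwrite("pics/g.png",cv2.resize(cam("side")[0][150:330,160:360],None,fx=3,fy=3,interpolation=2))
E
```

```text
down t13.22 [-138.8   39.1  157.9] F [-0.7  0.6  1. ] w85.7
grab t13.86 [-138.9   39.   157.6] F [-0.1 -0.9  2.5] w15.2
f0 [ 0.15102562 -0.02719684 -0.32528161]
```

View pics/g.png

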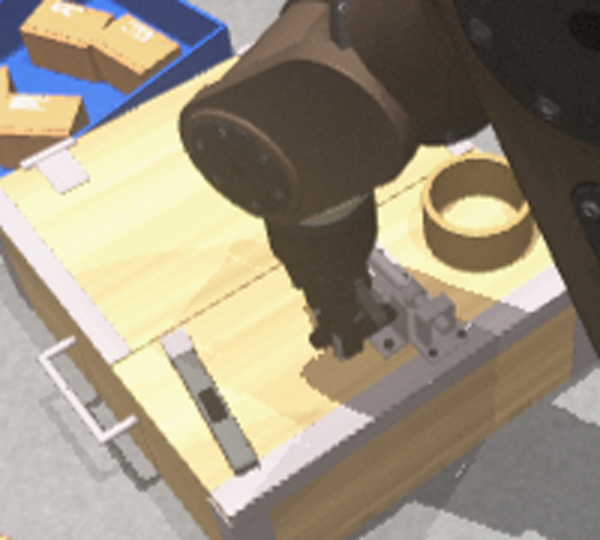

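Pinched: the width reads 15.2 mm and there is almost no side force. The gripper sits over the grip at about (345,340). Next I lift, then slide until the end is felt.

Run:
```python
from h import *
f0=np.load("f0.npz")["f0"];x=-.139
F=lambda:np.mean([st()[2] for _ in range(5)],0)-f0
ok=True
for a in np.arange(.1,.551,.075):
    grip(x,a,0,.05);f=F();print(f"lift {a:.2f}",f.round(1))
    if abs(f[0])>8 or f[2]<-25: ok=False;break
show()
if ok:
    for x in np.r_[-.139+np.arange(.006,.043,.006),-.139+np.arange(.044,.075,.001)]:
        grip(x,.55,0,.04 if x<-.097 else .02);f=F();print(f"x{x*1e3:.1f} {st()[1][0]*1e3:.1f}",f.round(1))
        if f[0]<-8: break
show()
```

```text
lift 0.10 [-0.2  0.3 -2. ]
lift 0.17 [-0.  -0.7 -2.3]
lift 0.25 [ 0.1 -0.6 -2.6]
lift 0.32 [-0.2 -1.5 -2.6]
lift 0.40 [-1.4 -1.8 -3.8]
lift 0.47 [-2.1 -1.4 -3.1]
lift 0.55 [-1.2 -0.8 -2.9]
 t15.75 [-139.    22.3  191.9] F [-1.1 -0.8 -3.3] w15.3
x-133.0 -132.4 [ 2.2 -2.  -3.7]
x-127.0 -126.4 [ 1.1 -1.5 -3.1]
x-121.0 -120.5 [ 2.1 -0.5 -2.2]
x-115.0 -114.5 [ 1.4 -1.  -1.8]
x-109.0 -108.4 [ 2.   0.8 -2.3]
x-103.0 -102.4 [ 1.2  0.7 -2.2]
x-97.0 -96.7 [ 0.2  1.  -1.1]
x-95.0 -94.9 [-0.8  2.  -1.2]
x-94.0 -94.0 [-1.4  2.2 -0.1]
x-93.0 -92.9 [-1.4  2.   0.4]
x-92.0 -91.9 [-2.8  3.5  0.5]
x-91.0 -90.9 [-1.8  3.3  1.1]
x-90.0 -89.9 [-2.7  2.9  1.4]
x-89.0 -88.9 [-2.3  3.6 -0.1]
x-88.0 -87.9 [-1.8  3.9  0.5]
x-87.0 -86.9 [-1.4  4.   0.8]
x-86.0 -85.9 [-2.3  5.3  0.9]
x-85.0 -84.9 [-1.4  4.8  0.5]
x-84.0 -83.9 [-2.1  4.3  1.3]
x-83.0 -83.0 [-1.6  3.9  0.8]
x-82.0 -82.1 [-1.8  4.7  1.7]
x-81.0 -81.9 [-7.4  5.1  2.9]
x-80.0 -81.6 [-11.2   6.3   4.9]
 t22.00 [-81.6  22.6 191.5] F [-11.1   6.3   4.5] w14.9
```

End of slide felt at finger x ≈ -82 mm. I back off 2 mm and lower gently, watching the forces.

Run:
```python
from h import *
f0=np.load("f0.npz")["f0"];x=-.0839
F=lambda:np.mean([st()[2] for _ in range(5)],0)-f0
grip(x,.55,0,.02);print("back",F().round(1));show()
for a in [.5,.46,.43,.40,.36,.3,.22,.14,.07,.02]:
    grip(x,a,0,.04);f=F();print(f"lower {a:.2f}",f.round(1))
    if abs(f[0])>8 or f[2]>9: break
show()
```

```text
back [-0.5  4.5  0.7]
 t22.34 [-83.7  22.4 191.8] F [-0.4  4.5  0.4] w15.1
lower 0.50 [-0.6  2.   4.7]
lower 0.46 [0.4 0.2 3.9]
lower 0.43 [-0.3  0.8  3.3]
lower 0.40 [ 0.3 -0.   3.7]
lower 0.36 [2.2 0.2 2.8]
lower 0.30 [0.8 1.3 3.6]
lower 0.22 [0.7 1.9 2.4]
lower 0.14 [0.6 1.8 0.8]
lower 0.07 [0.5 1.1 2.1]
lower 0.02 [0.1 1.3 2.5]
 t24.96 [-84.   38.7 158.7] F [0.2 1.3 2.2] w15.5
```

Run:
```python
from h import *
r.let_go(); show("open")
r.move_linear(W(-.084,.039,.27),vel=.15)
r.movej([-81.337,28.126,89.318,0,62.55,-6.05]); show("home")
a=cam("side");b=cam("top");cv2.imwrite("pics/s2.png",a[0]);cv2.imwrite("pics/t2.png",b[0])
m=np.zeros((400,800,3),np.uint8);m[:,:440]=cv2.resize(a[0][190:290,220:330],None,fx=4,fy=4,interpolation=2);m[:360,440:]=cv2.resize(b[0][190:280,255:345],None,fx=4,fy=4,interpolation=2)
cv2.imwrite("pics/m2.png",m)
for n,(f,*c) in(("side",a),("top",b)):
    for tn in(0,.46):
        ph=np.radians(10)+tn
        print(n,tn,proj([W(-.084,-.03+l*np.cos(ph),.164+l*np.sin(ph)) for l in(.046,.07,.094)],*c).round(1).tolist())
```

```text
open t25.64 [-83.9  38.7 158.8] F [ 0.4 -0.   0.3] w85.8
home t29.49 [-308.8 -770.7  231.4] F [0.6 0.1 0.5] w85.4
side 0 [[267.1, 240.3], [258.5, 244.3], [249.7, 248.4]]
side 0.46 [[269.2, 233.3], [261.6, 233.5], [253.7, 233.7]]
top 0 [[286.5, 224.9], [278.1, 223.0], [269.7, 221.0]]
top 0.46 [[288.9, 224.2], [281.7, 221.9], [274.3, 219.5]]
```

View pics/m2.png

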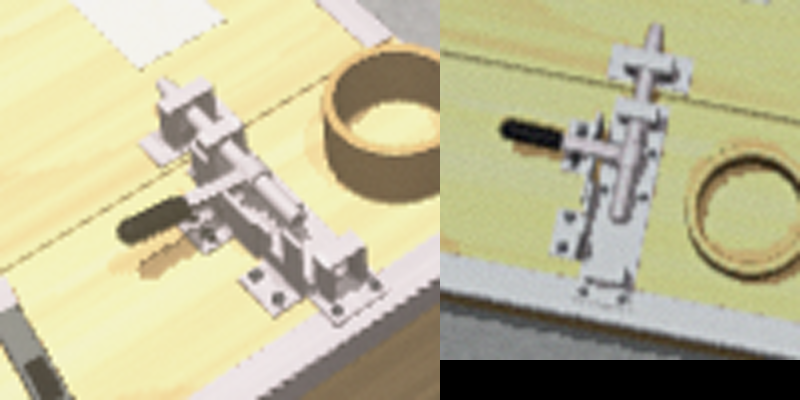

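The rod passes through the eye. The grip runs from side (267,242) to (250,248), which matches the prediction for turn 0. One numeric check before handing in.

Run:
```python
from h import *
c={n:cam(n)[1:] for n in("side","top")}
for nm,x,fs in(("before",-.14,("side0","top0")),("after",-.083,("s2","t2"))):
    for n,f in zip(("side","top"),fs):
        g=cv2.imread(f"pics/{f}.png").max(2);P=W(x,.039,.176);p=proj(P,*c[n])[0].astype(int)
        u,v=p;w=g[v-11:v+12,u-12:u+13]<62;k,l,s,ce=cv2.connectedComponentsWithStats(w.astype(np.uint8))
        i=1+s[1:,4].argmax();uv=ce[i]+[u-12,v-11];print(nm,n,s[i,4],"pix",uv.round(1),"off",(uv-proj(P,*c[n])[0]).round(1),"chest mm",((onz(uv,.176,*c[n])[0]-o)@C*1e3).round(1))
for a,b,n in(("side0","s2","side"),("top0","t2","top")):
    A,B=(cv2.imread(f"pics/{q}.png").astype(int) for q in(a,b));D=abs(A-B).max(2)
    for nm,q in(("knife",(-.113,.139,.147)),("roll",(-.109,-.123,.188))):
        u,v=proj(W(*q),*c[n])[0].astype(int);print(n,nm,(D[v-14:v+15,u-14:u+15]>50).sum())
```

```text
Traceback (most recent call last):
ValueError: attempt to get argmax of an empty sequence
```

Run:
```python
from h import *
c={n:cam(n)[1:] for n in("side","top")}
for nm,x,fs in(("before",-.14,("side0","top0")),("after",-.083,("s2","t2"))):
    for n,f in zip(("side","top"),fs):
        g=cv2.imread(f"pics/{f}.png").max(2);P=W(x,.039,.176);p=proj(P,*c[n])[0].astype(int)
        u,v=p;q=g[v-11:v+12,u-12:u+13];w=q<q.min()+45;k,l,s,ce=cv2.connectedComponentsWithStats(w.astype(np.uint8))
        i=1+s[1:,4].argmax();uv=ce[i]+[u-12,v-11];print(nm,n,q.min(),s[i,4],"pix",uv.round(1),"off",(uv-proj(P,*c[n])[0]).round(1),"chest mm",((onz(uv,.176,*c[n])[0]-o)@C*1e3).round(1))
for a,b,n in(("side0","s2","side"),("top0","t2","top")):
    A,B=(cv2.imread(f"pics/{q}.png").astype(int) for q in(a,b));D=abs(A-B).max(2)
    for nm,q in(("knife",(-.113,.139,.147)),("roll",(-.109,-.123,.188))):
        u,v=proj(W(*q),*c[n])[0].astype(int);print(n,nm,(D[v-14:v+15,u-14:u+15]>50).sum())
```

```text
before side 75 123 pix [272.8 258.9] off [ 0.2 -0.8] chest mm [-138.5   37.5  176. ]
before top 10 67 pix [273.6 241.8] off [-0.3 -0.5] chest mm [-138.7   40.1  176. ]
after side 83 118 pix [258.7 244.5] off [0.5 0.4] chest mm [-84.7  38.8 176. ]
after top 8 61 pix [277.5 223.2] off [-0.7  0.6] chest mm [-84.9  40.5 176. ]
side knife 0
side roll 35
top knife 0
top roll 0
```

```bash
python3 -c "
from h import *
show();r.job_done()"
```

```text
t29.79 [-309.3 -770.9  231.3] F [0.7 0.  0.6] w85.3
the job is handed in; nothing more can be done
```

The chest is shut and bolted, and I handed the job in at 29.8 s of the 67 s allowed, with the arm clear of everything.

- **Lid:** I pushed it down until it seated, with about 16 N at z 140 mm. The push showed almost no force until that final contact, so I confirmed from the picture that the lid was flush with the deck.
- **Bolt:** I pinched the grip, lifted the handle out of the rear notch and slid the bolt until it met the end cheek. The force there was about 11 N, below the rail's 20 N limit. I then backed off 2 mm and lowered the handle without it catching, with at most 5 N, before letting go.
- **Last checks:** The rod passes through the eye. In both views the grip lies within 1 pixel of where it should be with the handle fully down. The bolt travelled about 54 mm.
- **Things around:** The knife shows no change in either view, and the tape roll shows none from above. The side view has a small patch of 35 changed pixels at the roll, which I take to be a change in the lid's shadow. I compared only these two, since the arm passed well clear of the parcels and scanner.

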